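Set the dish stop of the viewing box

TASK

Get the blue-light viewing box ready for the next dishes: slide the dish stop along its slots until its red pointer stands at the middle of the strip of green tape, tighten the wing knob clockwise as far as it goes so that the stop is clamped there, and then lower the amber shield fully shut without slamming it. Leave the dish on the glass and the other things on the bench where they are.

Things in the scene. Friction and masses are not known exactly. Their poses are not given: they have to be found in the camera images.
- viewing_box: the viewing box, fixed: flat light-grey case 270 (x) x 370 (y) x 65 mm high, dark deck on top. Origin: centre of its underside; x points away from the robot to the hinge side, y left, z up. On the deck a lit pale-blue glass at left, the aluminium dish stop and wing knob at right, the amber shield hinged at the back; two 25 mm posts carry the shut shield.
- dish_stop (a joint): slide of the dish stop, m: 0 = far right, grows to 0.056 as it moves left (the box's +y). Aluminium plate 120 (x) x 100 (y) x 4 mm on the deck, two slots along y round the knob's stud (front) and a guide screw (back); a bar on its left edge (top 16 mm above the deck), a black grip at its back right corner, a red pointer at its front. With the knob loose it slides with about 3 N and stays put.
- stop_grip (a point): centre of the black grip block of the dish stop: 36 (x) x 11 (y) x 30 mm high; this point is 20 mm above the deck, the block's top 34 mm above the deck, its foot on the plate 4 mm above the deck. Pinch it from above across its 11 mm (along y) or push it. Axes parallel to the viewing box's.
- pointer_tip (a point): tip of the red pointer at the front edge of the dish stop, 1 mm above the deck; moves with the stop. Axes parallel to the viewing box's.
- tape_mark (a point): the strip of green tape stuck on the deck across the steel rule, in front of the dish stop: 10 mm wide (y), 40 mm long (x). The point lies on the middle line of its width, at its end next to the pointer. Axes parallel to the box's; y is the direction of the slide. The pointer is at the middle of the tape when its y in this frame is 0.
- wing_knob (a joint): angle of the wing knob, rad: grows clockwise seen from above, from 0 (loose) to a hard stop at 1.6; starts between 0.1 and 0.4. From 1.0 on it presses its washer on the plate and clamps the stop; it is tight above 1.3. Light to turn (about 0.1 N m), stays where it is left. The knob does not travel with the stop.
- knob_grip (a point): middle of the wing knob, on its axis, 30 mm above the deck. The black wing is 44 mm long, 9 mm thick and reaches from 18 to 41 mm above the deck. This frame turns with the knob: its x lies along the wing's length, its y across the 9 mm, z up.
- shield (a joint): angle of the amber shield in rad: 0 = shut (level, on its rests), grows as it opens, 1.57 = upright, at most 1.75. Stiff hinge (about 0.3 N m): it stays at any angle and must be pushed all the way down. It starts between 1.3 and 1.6, its edge then stands 0.30 m above the bench, in the way of an arm coming across from the left.
- shield_hinge (a point): centre of the shield's hinge line at the back of the box, 92 mm above the bench. Axes parallel to the box's; the hinge line runs along y. The shield is a see-through amber panel 4 mm thick, 210 mm wide (y), reaching 211 mm from this line; shut, it lies level towards -x, its top face 2 mm above this point. The hinge does not move.
- shield_edge (a point): middle of the shield's free edge, 205 mm from the hinge line, in the panel's mid plane. A black bar 120 mm long (y), 12 x 12 mm, runs along the edge there. This frame turns with the shield: its x points from the edge to the hinge, its y along the edge, its z out of the face that is on top when shut.
- dish: clear covered petri dish, 90 mm across, 15 mm high, standing on the left part of the glass; origin: centre of its underside. To be left where it is.
- tube_rack: white rack with capped tubes, 110 x 210 x 110 mm high, loose on the bench right of the viewing box; origin: centre of its underside. To be left alone.
- dish_stack: stack of four petri dishes, 90 mm across, 60 mm high, loose on the bench left of the viewing box; origin: centre of its underside. To be left alone.
- wash_bottle: white wash bottle with red cap and spout, 72 mm across, 198 mm high, loose, on the left; origin: centre of its underside. To be left alone.
- tape_roll: roll of green tape lying flat, 68 mm across, 19 mm high, loose, on the right; origin: centre of its underside. To be left alone.
- marker: white and blue marker pen lying on the bench, 130 mm long, 13 mm thick, on the left; origin under its middle. To be left alone.

How it is judged (in metres and radians):
On the way, in this order (a step that is already met when the one before it is completed fails the run):
1. the dish stop stands still with its pointer on the tape, the knob still loose (y of pointer_tip in the frame of tape_mark between -0.005 and 0.005 m and velocity of joint dish_stop between -0.004 and 0.004 m/s and value of joint wing_knob below 0.9 rad), for 0.2 s.
2. the wing knob is tight, with the pointer on the tape (value of joint wing_knob above 1.3 rad and y of pointer_tip in the frame of tape_mark between -0.005 and 0.005 m), for 0.2 s.
3. the shield is shut (value of joint shield below 0.06 rad), for 0.2 s.
At the end, for the whole second after the job is handed in: The pointer's tip is within 5 mm of the middle line of the green tape (on the tape), the wing knob is tight (beyond 1.3 rad of its 1.6), and the amber shield is shut (within 0.06 rad) (all of step 2 and value of joint shield below 0.06 rad); the robot touches nothing.
It fails at once if the dish on the glass is shifted by more than 12 mm (distance of dish from where it was at the start of the episode above 0.012 m).
It fails at once if the shield slams (closes faster than 3 rad/s) (velocity of joint shield below -3 rad/s).
It fails at once if another thing on the bench is shifted by more than 30 mm (distance of any of tube_rack, dish_stack, wash_bottle, tape_roll, marker from where it was at the start of the episode above 0.03 m).
It also fails if it takes over 72 s, if anything falls off the work surface, if the arm or the gripper's body presses on something with over 40 N, if the wrist force passes 120 N, or if a joint passes its speed limit or range.

ROBOT

A 6-joint arm with a two-finger parallel gripper is mounted at the origin on the work surface. World frame = base frame: x ahead of the robot, y to its left, z up, the work surface at z = 0. Lengths are in mm, angles in degrees, forces in N, time in s.
With the tool pointing down it reaches from about 275 to 725 mm from the base axis. Payload 15.9 kg.
Tool frame: the origin (TCP) lies between the finger pads; the fingertips stand 14 mm ahead of it and the grasp point (between the pads) lies 5 mm behind it; z points along the fingers, y is the direction in which the jaws open and shut (so a half turn about z gives the same grasp; the last joint's range is limited). The gripper opens to 85 mm and grips with 20 to 120 N. Pads are 22 mm wide; open, the fingers measure 114 mm over their backs; the gripper's body (76 mm by 85 mm) begins 54 mm behind the grasp point. The pads swing forward as they close: fully open they stand 13 mm farther back than shut.
Start: joints at [-76.948, 12.198, -1.971, 75.831, 0, 90], TCP at [112.912, -487.069, 245.306] pointing down, gripper open.
Joint ranges: [-170.91, 170.91], [-42.67, 98.43], [-65.05, 77.54], [-120.47, 116.71], [-90, 82.35], [-180, 180]. Speed limits (degrees/s): [108.29, 108.29, 136.94, 147.25, 180, 180].

INTERFACE

Orientations are given as [roll, pitch, yaw] about the fixed x, y, z axes, in that order (R = Rz(yaw) Ry(pitch) Rx(roll)).
In Python, from cell import telemetry, viewer, sign_off gives the robot as it stands.
- The arm moves only by the tool drive_tool, never from a script. Its argument "deltas" is text: rows parted by semicolons, each of 7 numbers parted by spaces: the shift along the tool's x, y, z in mm, then the turn, a rotation vector about the tool's x, y, z in degrees, then the closure in counts, from 0 (fully open) to 255 (shut). In form: x y z rx ry rz claw; .... A call has exactly 10 rows; each row shifts and turns the pose as measured when the row begins, along the tool's axes as they then stand; what a row does not reach is not made up. A row lasts 1/12 s, in which the tool goes at most 41.7 mm and 7.16 degrees, less where a joint would pass 70% of its speed; a pose out of reach is approached as far as the arm can. A call is refused whole if a number of a shift passes 41.7 or a number of a turn 7.16, either way. A call with a gripper value outside its range is refused whole. The fingers move at their own pace and stop on an object; the grip force is fixed at half the most. Time passes only in rows, so rows that do not move let the fingers close, or fill a call up. It gives the time, the measured TCP pose, the force and the opening at its end, in the units of the state.
- telemetry.sense(): the state, without advancing time (a new reading comes with each control period).
- viewer.capture(name): name is "scene" or "top" or "wrist"; returns the picture (384x512x3 uint8, red, green, blue); there is no depth.
- viewer.calibration(name): a dict with "camera_matrix" (3x3 intrinsics, pixels), "rvec" (rotation vector, rad) and "tvec" (3), from world to camera coordinates, as OpenCV has them. Camera axes: x right, y down, z forward; pixel columns grow to the right and rows downward; lengths in mm; the calibration is good to about 2 mm. A picture is of the moment at which its call begins: read the wrist's pose just before it. calibration takes no time and is no camera call; for the wrist camera it gives the pose at the moment of the call.
- sign_off(): hands the job in, once; it reports no verdict.
Trained networks look in the newest picture that a camera, given by its name, has taken for a name from the list of things; names that differ only in an ending like _2 or _b are one class to them, and where a whole thing is asked for, a point or a joint stands for the part that bears it (a point fixed in the world has none). Each returns a list of dicts, best first, with "score" (0 to 1); they miss things now and then, are a little off and sometimes report something else, mostly with a low value. They report only what shows in the picture. A call takes as long as a camera call.
- viewer.search_frame(camera, thing): "uv" ([column, row] in pixels, amid what is visible of it).
- viewer.regions_of(camera, thing): "region" (384x512 bool, what is visible of it) and "uv" ([column, row] in pixels, amid what is visible of it).
The state is a dict: "time": time; "q": joint angles; "joint_vel": joint speeds; "effort": joint torques, N m; "tool_pos": TCP position; "eef_rot": TCP orientation; "force": force on the tool from outside, world axes, zero at the start; "torque": the same for the moment, N m; "finger_gap": finger opening in mm.
Only numpy, scipy, OpenCV 4.12 (cv2) and the standard library are available. Lean on these libraries where they do the work, as an engineer would, in place of code of your own. Each camera call takes 0.05 s, during which the arm holds its last target.

## Working session

There is one attempt and no reset: what is moved stays moved. The work goes in short steps, Python scripts to look and compute and a tool call to move; the robot and the scene stay as the last step left them, time stands still between calls to the robot, and variables do not carry over. Pictures are saved under pics/ and viewed, and the job is handed in when it is done.

Besides the shell and the picture viewer there is one more tool, called in YAML: its name, and indented under it one key for each argument. drive_tool: Moves the arm, as the interface text tells. Its arguments: {"type":"object","properties":{"deltas":{"type":"string"}},"required":["deltas"]}

```bash
mkdir -p pics; ls
python3 - <<'E'
from cell import telemetry, viewer
import cv2
print(telemetry.sense())
for n in ("scene","top","wrist"):
    im=viewer.capture(n); cv2.imwrite(f"pics/{n}0.png",im[:,:,::-1])
    print(n,viewer.calibration(n))
E
```

```text
pics
{'time': 0.0, 'q': array([-7.69475722e+01,  1.22231185e+01, -2.00987851e+00,  7.58313048e+01,
       -1.67429016e-03,  9.00004965e+01]), 'joint_vel': array([-0.02099241, -0.0441384 ,  0.01546657, -0.07889348,  0.11732402,
        0.09984327]), 'effort': array([ 1.79607247e-03, -6.86154056e+01,  4.87123740e+01,  1.73399190e-02,
        5.00199246e-05, -5.39316022e-05]), 'tool_pos': array([ 112.83636544, -486.75468706,  244.81950103]), 'eef_rot': array([-1.79935698e+02,  1.67484629e-03,  1.30519332e+01]), 'force': array([ 0.06853959, -0.75101937,  0.37387889]), 'torque': array([-0.0201801 , -0.04964935,  0.05866375]), 'finger_gap': 85.25713527165895}
scene {'camera_matrix': array([[346.39651267,   0.        , 258.90149219],
       [  0.        , 346.39651267, 190.43483183],
       [  0.        ,   0.        ,   1.        ]]), 'rvec': array([ 0.25771474, -2.79832626,  1.22254609]), 'tvec': array([491.35619704, 125.55791599, 995.90315867])}
top {'camera_matrix': array([[450.83053531,   0.        , 257.6361968 ],
       [  0.        , 450.83053531, 184.7046939 ],
       [  0.        ,   0.        ,   1.        ]]), 'rvec': array([ 2.17106876, -2.1335711 ,  0.14393231]), 'tvec': array([  14.88061788,  497.92851879, 1358.96611403])}
wrist {'camera_matrix': array([[288.56947799,   0.        , 259.17873447],
       [  0.        , 288.56947799, 192.60484147],
       [  0.        ,   0.        ,   1.        ]]), 'rvec': array([-2.28993732,  1.81937293,  0.24246792]), 'tvec': array([-499.33695807,  -33.37923719,  378.28158925])}
```

View pics/scene0.png

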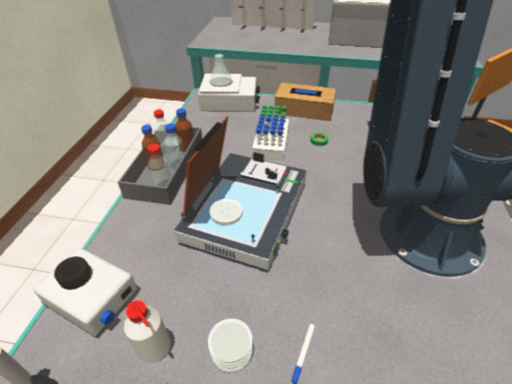

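View pics/top0.png

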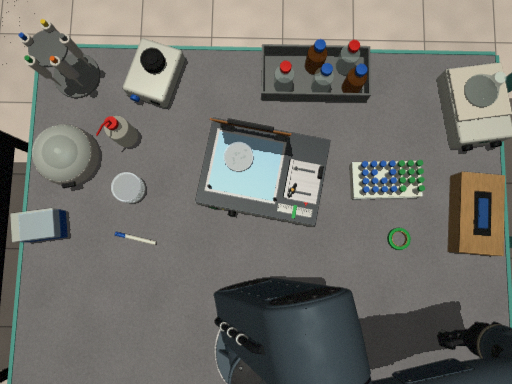

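View pics/wrist0.png

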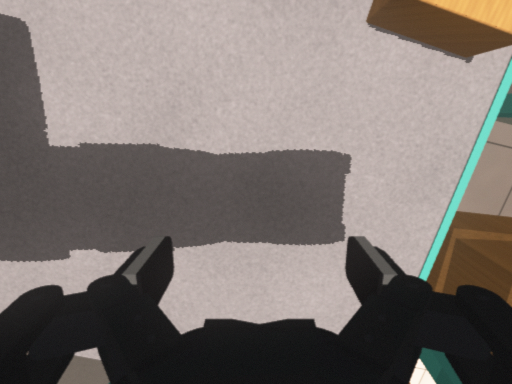

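```bash
cat > h.py <<'E'
import numpy as np, cv2
from cell import telemetry, viewer
def ray(cal,uv):
    K,r,t=cal["camera_matrix"],cal["rvec"],np.array(cal["tvec"])
    R=cv2.Rodrigues(np.array(r))[0]
    d=R.T@np.linalg.inv(K)@np.array([uv[0],uv[1],1.]); c=-R.T@t
    return c,d
def onz(cal,uv,z):
    c,d=ray(cal,uv); return c+d*(z-c[2])/d[2]
def proj(cal,p):
    return cv2.projectPoints(np.array(p,float).reshape(-1,3),np.array(cal["rvec"]),np.array(cal["tvec"]),cal["camera_matrix"],None)[0].reshape(-1,2)
def crop(im,x0,x1,y0,y1,s,name):
    cv2.imwrite("pics/"+name,cv2.resize(np.ascontiguousarray(im[y0:y1,x0:x1,::-1]),None,fx=s,fy=s,interpolation=cv2.INTER_CUBIC))
E
python3 - <<'E'
from h import *
im=viewer.capture("top"); crop(im,190,340,105,235,5,"topc.png")
cal=viewer.calibration("top")
for th,z in (("viewing_box",65),("knob_grip",106),("stop_grip",99),("pointer_tip",66),("tape_mark",65),("shield_edge",290),("dish",80),("dish_stop",75),("tube_rack",110)):
    for d in viewer.search_frame("top",th)[:2]: print(th,round(d["score"],2),np.round(d["uv"],1),np.round(onz(cal,d["uv"],z),1))
im=viewer.capture("scene"); crop(im,170,320,100,270,3,"scc.png")
E
```

```text
viewing_box 0.81 [265.3 172.6] [530.7   1.   65. ]
stop_grip 0.81 [304.4 179.7] [ 506.1 -114.    99. ]
pointer_tip 0.66 [302.9 178.7] [ 513.9 -112.9   66. ]
tape_mark 0.51 [252.  126.7] [672.7  43.9  65. ]
shield_edge 0.82 [252.1 126.9] [612.  40. 290.]
dish 0.65 [386.4 178.1] [ 518.  -361.2   80. ]
dish 0.59 [237.3 155.3] [579.5  86.2  80. ]
dish_stop 0.89 [303.2 181. ] [ 505.6 -112.9   75. ]
tube_rack 0.95 [383.5 182.1] [ 501.4 -343.8  110. ]
tube_rack 0.72 [249.2 126.9] [659.9  51.5 110. ]
```

View pics/topc.png

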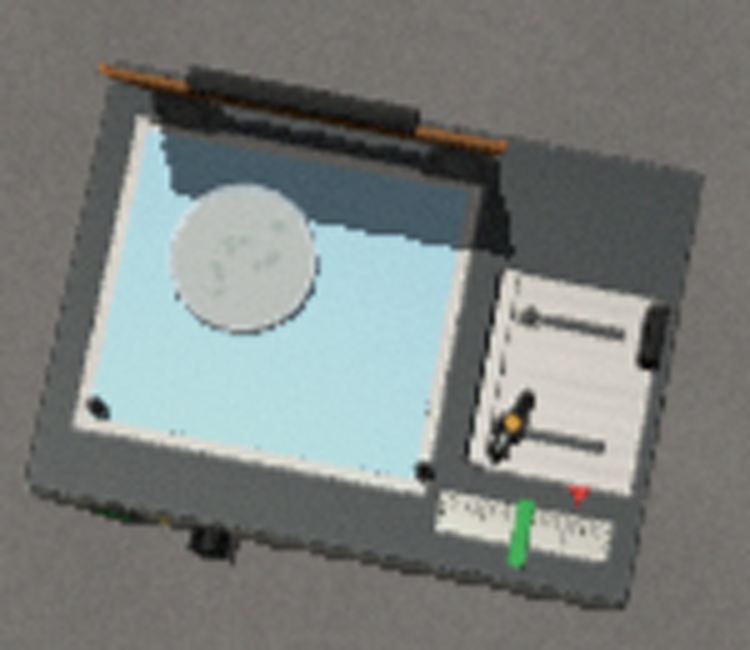

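View pics/scc.png

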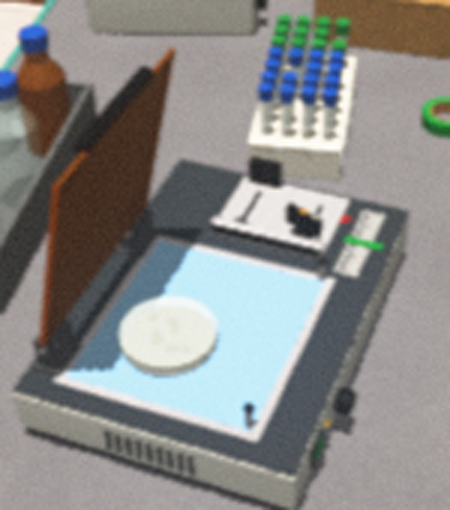

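Run:
```python
from h import *
cal=viewer.calibration("top")
f=lambda x,y,z: onz(cal,(190+(x-2)/5,105+(y-2)/5),z)[:2]
pts=dict(BR=(703,175,65),FR=(628,605,65),FL=(30,490,65),grip=(655,337,99),knob=(513,424,106),w1=(530,395,106),w2=(495,458,106),point=(580,505,66),tape1=(527,503,65),tape2=(518,565,65),plTR=(663,300,69),plBR=(632,493,69),sh1=(102,70,290),sh2=(505,147,290))
o={k:f(*v) for k,v in pts.items()}
for k in o: print(k,np.round(o[k],1))
a=lambda u:np.degrees(np.arctan2(u[1],u[0]))
print("yaw",a(o["BR"]-o["FR"]),a(o["FL"]-o["FR"])-90,a(o["tape1"]-o["tape2"]),a(o["plTR"]-o["plBR"]),a(o["sh1"]-o["sh2"])-90)
print("wing",a(o["w1"]-o["w2"]))
c=(o["BR"]+o["FL"])/2; print("centre",c)
```

```text
BR [ 636.4 -196. ]
FR [ 373.3 -150.2]
FL [435.9 208.7]
grip [ 529.9 -161.7]
knob [475.8 -77.7]
w1 [493.  -87.6]
w2 [455.6 -67.4]
point [ 432.5 -121.3]
tape1 [433.3 -89.6]
tape2 [396.  -84.5]
plTR [ 557.6 -170.8]
plBR [ 440.  -152.1]
sh1 [632.  148.3]
sh2 [595.2 -58.6]
yaw -9.874546770113364 -9.88839187789938 -7.861501071607576 -9.061755837030207 -10.08347848690589
wing -28.32721931439139
centre [536.15308708   6.35191073]
```

drive_tool:
  deltas: "20 -12 0 0 0 2.3 0;30 -19 0 0 0 2.3 0;30 -21 0 0 0 2.3 0;28 -22 0 0 0 2.3 0;28 -23 0 0 0 2.3 0;26 -24 0 0 0 2.3 0;25 -26 0 0 0 2.3 0;24 -27 0 0 0 2.3 0;23 -28 0 0 0 2.3 0;21 -28 0 0 0 2.3 0"

```text
time: 1.53
tool_pos: [367.8, -240.6, 245.0]
eef_rot: [179.9, -0.1, -11.6]
force: [0.4, -0.5, -0.7]
finger_gap: 85.2
```

Run:
```python
from h import *
cal=viewer.calibration("wrist"); c,d=ray(cal,(256,192)); s=telemetry.sense()
print(c-s["tool_pos"],s["tool_pos"],d)
for p in ([530,-162,99],[433,-121,66],[476,-78,106],[433,-90,65]): print(proj(cal,p))
im=viewer.capture("wrist"); crop(im,0,512,0,384,1.5,"w1.png")
```

```text
[ 65.24670841 -12.33821787 128.84958186] [ 367.79633338 -240.55845134  244.95543715] [-0.25110121  0.05995765 -0.96616717]
[[130.57863796  21.28726906]]
[[135.64146548 140.9430934 ]]
[[ 55.74481589 106.69730568]]
[[108.03249168 146.79398406]]
```

View pics/w1.png

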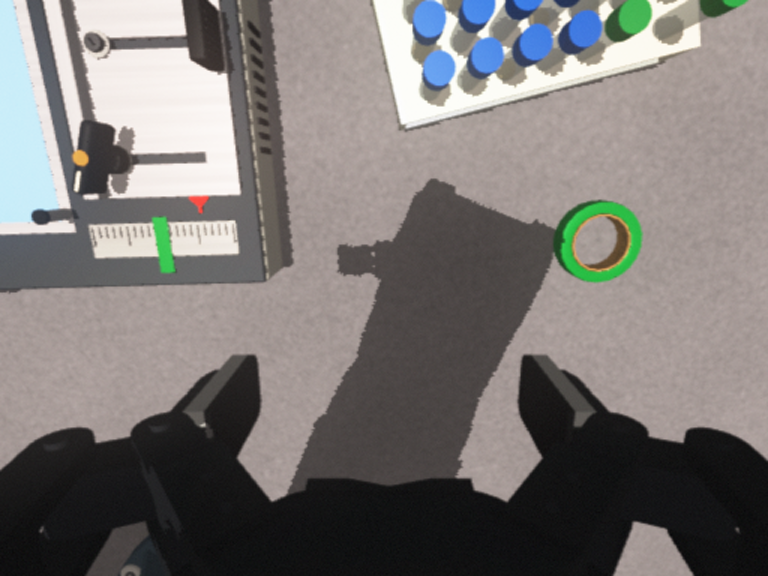

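drive_tool:
  deltas: "15 -18 0 0 0 -1 0;18 -23 0 0 0 -0.6 0;18 -23 0 0 0 0 0;18 -23 0 0 0 0 0;12 -16 0 0 0 0 0;6 -6 0 0 0 0 0;0 0 0 0 0 0 0;0 0 0 0 0 0 0;0 0 0 0 0 0 0;0 0 0 0 0 0 0"

```text
time: 2.42
tool_pos: [481.8, -138.3, 244.9]
eef_rot: [179.9, -0.2, -9.6]
force: [0.2, 0.1, -0.4]
finger_gap: 85.2
```

Run:
```python
from h import *
s=telemetry.sense();print(s["tool_pos"],s["eef_rot"])
cal=viewer.calibration("wrist")
im=viewer.capture("wrist"); crop(im,0,512,0,384,1.5,"w2.png")
for th,z in (("stop_grip",99),("tape_mark",65),("wing_knob",106),("pointer_tip",66)):
    for d in viewer.search_frame("wrist",th)[:2]: print(th,d["score"],d["uv"],onz(cal,d["uv"],z))
```

```text
[ 481.83966819 -138.29377729  244.91704752] [ 1.79937496e+02 -1.52702956e-01 -9.63667351e+00]
stop_grip 0.84 [229.1, 154.6] [ 516.38702041 -114.71196255   99.        ]
tape_mark 0.73 [226.0, 240.0] [416.03598454 -87.80780979  65.        ]
tape_mark 0.35 [435.3, 106.9] [ 525.19936621 -328.84530521   65.        ]
wing_knob 0.68 [202.0, 199.7] [478.75875035 -81.29029975 106.        ]
pointer_tip 0.82 [230.9, 153.9] [ 513.08376316 -112.68457252   66.        ]
```

View pics/w2.png

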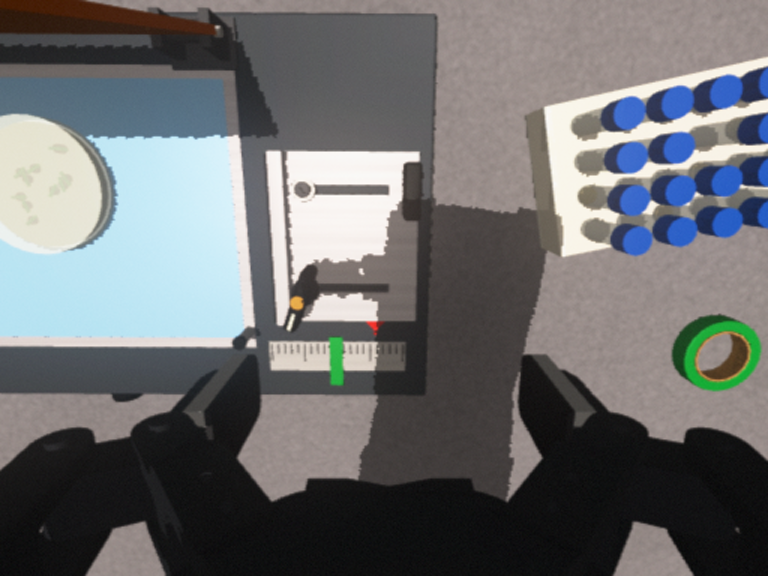

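```bash
cat >> h.py <<'E'
YAW=np.radians(-9.9); BX=np.array([np.cos(YAW),np.sin(YAW)]); BY=np.array([-np.sin(YAW),np.cos(YAW)])
def bf(p): p=np.array(p)[:2]; return np.array([p@BX,p@BY])
def tooldelta(target,s=None):
    from scipy.spatial.transform import Rotation as Ro
    s=s or telemetry.sense(); R=Ro.from_euler("xyz",s["eef_rot"],degrees=True)
    return R.inv().apply(np.array(target,float)-s["tool_pos"])
E
python3 - <<'E'
from h import *
cal=viewer.calibration("wrist")
for n,u,v,z in (("point",375.,333,66),("tape1",336.5,338,65),("tape2",336.5,384,65),("gripTL",404,164,99),("gripTR",422,164,99),("gripBR",422,219,99),("gripBL",405,219,99),("knobdot",297,303,106),("w1",309,267,106),("w2",291,331,106),("FR",423,393,65),("BR",436,14,65),("plTL",267,152,69),("plBR",418,322,69)):
    p=onz(cal,(u/1.5-.2,v/1.5-.2),z); print(n,np.round(p[:2],1),"box",np.round(bf(p),1))
E
```

```text
point [ 434.3 -118.7] box [448.2 -42.3]
tape1 [434.8 -89. ] box [443.6 -12.9]
tape2 [397.  -81.4] box [405.1 -11.9]
gripTL [ 551.5 -158.6] box [570.5 -61.4]
gripTR [ 549.7 -169.4] box [570.6 -72.4]
gripBR [ 516.7 -164.5] box [537.3 -73.2]
gripBL [ 518.5 -153.9] box [537.2 -62.5]
knobdot [477.7 -76.5] box [483.8   6.8]
w1 [499.7 -89.2] box [507.6  -2. ]
w2 [459.6 -68.3] box [464.5  11.7]
FR [ 377.9 -147.1] box [397.6 -80. ]
BR [ 638.5 -194.2] box [662.4 -81.5]
plTL [575.  -70.1] box [578.4  29.8]
plBR [ 438.6 -152.1] box [458.2 -74.4]
```

drive_tool:
  deltas: "10 3 10 0 0 0 120;14 3.6 18 0 0 0 120;14 3.6 20 0 0 0 120;12 3 20 0 0 0 120;6 2 20 0 0 0 120;0 0 14 0 0 0 120;0 0 0 0 0 0 120;0 0 0 0 0 0 120;0 0 0 0 0 0 120;0 0 0 0 0 0 120"

```text
time: 3.5
tool_pos: [540.5, -166.9, 136.2]
eef_rot: [179.9, -0.3, -9.7]
force: [-0.2, -0.3, 0.7]
finger_gap: 45.1
```

Run:
```python
from h import *
print(telemetry.sense()["eef_rot"],tooldelta([534,-161.7,90]))
cal=viewer.calibration("wrist"); print(proj(cal,[534,-161.7,99])*1.5)
im=viewer.capture("wrist"); crop(im,0,512,0,384,1.5,"w3.png")
```

```text
[179.91177535  -0.31037629  -9.72728908] [-7.51157811 -4.08039236 46.12829632]
[[380.44803146 356.78016403]]
```

View pics/w3.png

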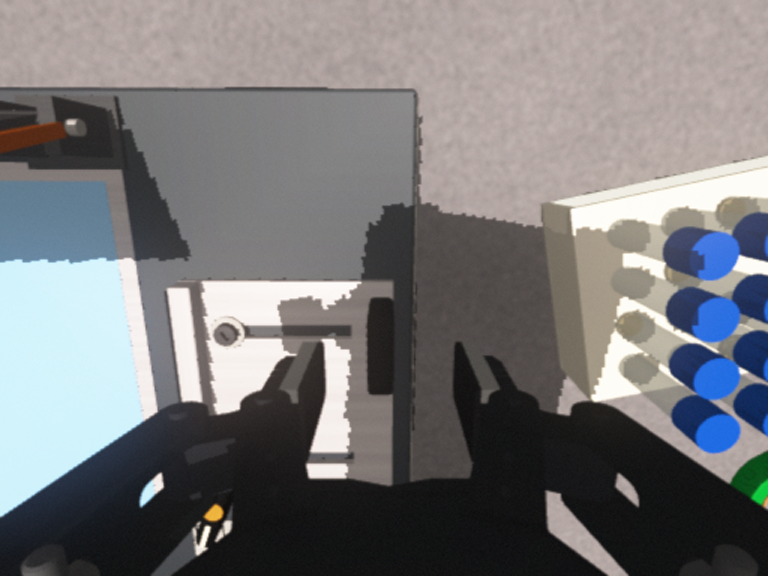

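drive_tool:
  deltas: "-3 -3 8 0 0 0 120;-2 -1 12 0 0 0 120;0 0 12 0 0 0 120;0 0 10 0 0 0 120;0 0 4 0 0 0 120;0 0 0 0 0 0 160;0 0 0 0 0 0 200;0 0 0 0 0 0 255;0 0 0 0 0 0 255;0 0 0 0 0 0 255"

```text
time: 4.38
tool_pos: [537.9, -161.3, 92.2]
eef_rot: [179.9, -0.8, -9.7]
force: [1.9, -1.2, -9.5]
finger_gap: 9.8
```

Run:
```python
from h import *
s=telemetry.sense();print(s["tool_pos"],s["eef_rot"],s["finger_gap"],s["force"])
cal=viewer.calibration("wrist")
im=viewer.capture("wrist"); crop(im,0,512,0,384,1.5,"w4.png")
im=viewer.capture("top"); crop(im,190,340,105,235,5,"top4.png")
```

```text
[ 537.86457235 -161.25405103   92.2351301 ] [179.85588975  -0.81053815  -9.70693429] 9.76922592348907 [ 1.93570398 -1.23283201 -9.47415642]
```

View pics/w4.png

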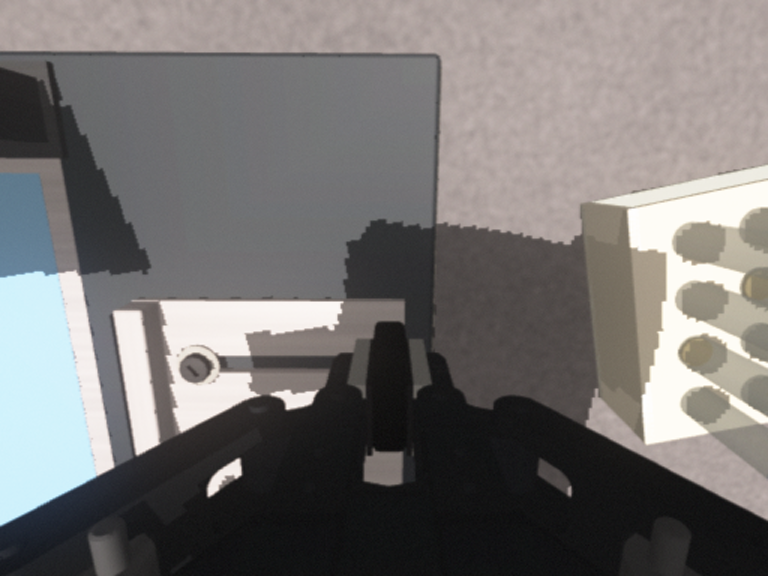

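View pics/top4.png

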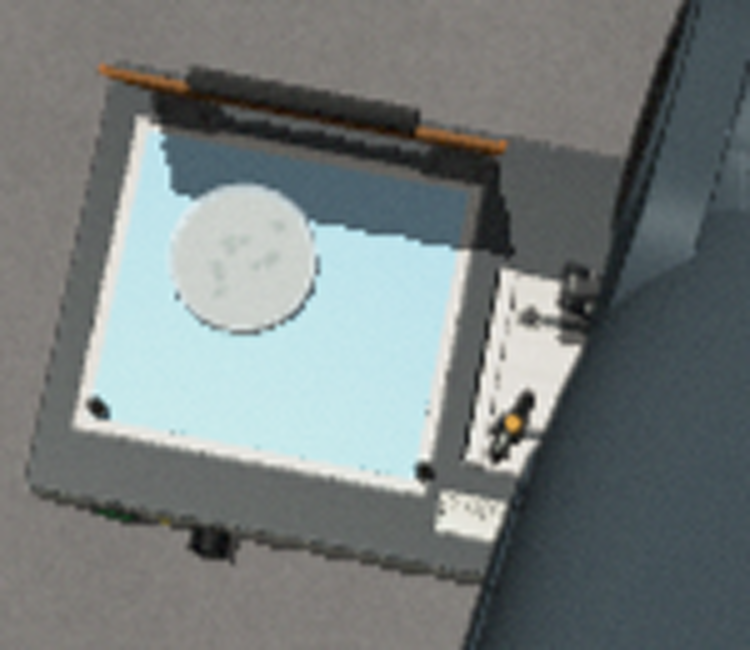

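drive_tool:
  deltas: "0 -3 0 0 0 0 255;0 -5 0 0 0 0 255;0 -5 0 0 0 0 255;0 -5 0 0 0 0 255;0 -5 0 0 0 0 255;0 -4 0 0 0 0 255;0 -2 0 0 0 0 255;0 0 0 0 0 0 255;0 0 0 0 0 0 255;0 0 0 0 0 0 255"

```text
time: 5.32
tool_pos: [543.5, -129.9, 92.2]
eef_rot: [179.7, -0.8, -9.7]
force: [0.4, -3.3, -6.5]
finger_gap: 9.7
```

Run:
```python
from h import *
s=telemetry.sense();print(s["tool_pos"],s["eef_rot"],s["finger_gap"],s["force"])
p=bf(s["tool_pos"])-bf([537.9,-161.3]);print(p)
im=viewer.capture("scene"); crop(im,220,320,130,220,7,"sc5.png")
```

```text
[ 543.47681714 -129.86545092   92.23677269] [179.74837699  -0.82602083  -9.69935055] 9.749492140643733 [ 0.42347088 -3.31039002 -6.50596194]
[ 0.08926083 31.92528462]
```

View pics/sc5.png

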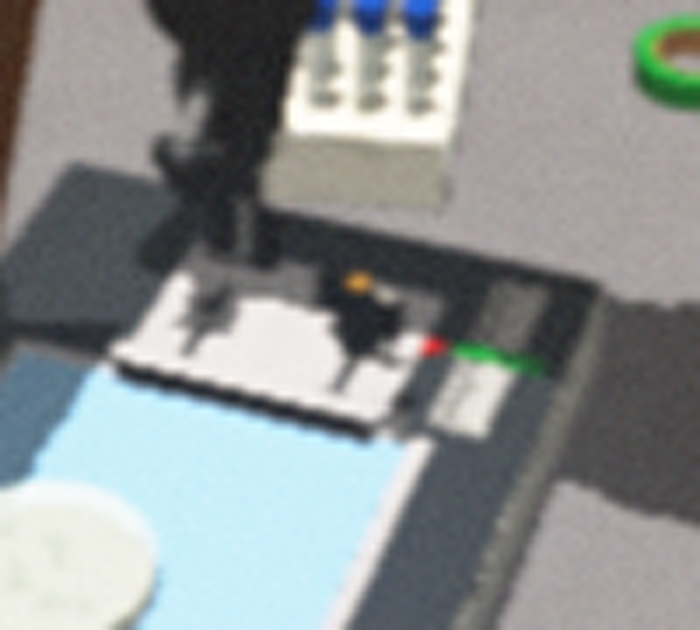

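drive_tool:
  deltas: "0 0 0 0 0 0 200;0 0 0 0 0 0 160;0 0 0 0 0 0 120;0 0 -15 0 0 0 100;0 0 -30 0 0 0 100;-10 0 -35 0 0 0 100;-18 0 -35 0 0 0 100;-20 -5 -25 0 0 0 100;-20 -5 0 0 0 0 100;-5 0 0 0 0 0 100"

```text
time: 6.2
tool_pos: [469.6, -106.1, 239.0]
eef_rot: [179.9, -1.0, -9.7]
force: [-1.1, 0.5, -0.1]
finger_gap: 52.0
```

Run:
```python
from h import *
s=telemetry.sense();print(s["tool_pos"],s["eef_rot"],s["finger_gap"],s["force"],s["joint_vel"].max())
cal=viewer.calibration("wrist")
im=viewer.capture("wrist"); crop(im,100,370,120,320,2.9,"w6.png")
im=viewer.capture("wrist"); crop(im,0,512,0,384,1.5,"w6f.png")
```

```text
[ 469.59121208 -106.13877044  239.00796057] [179.91864046  -0.96403649  -9.71045089] 51.97609359423812 [-1.11679387  0.52174276 -0.08441785] 0.2904048320204901
```

View pics/w6f.png

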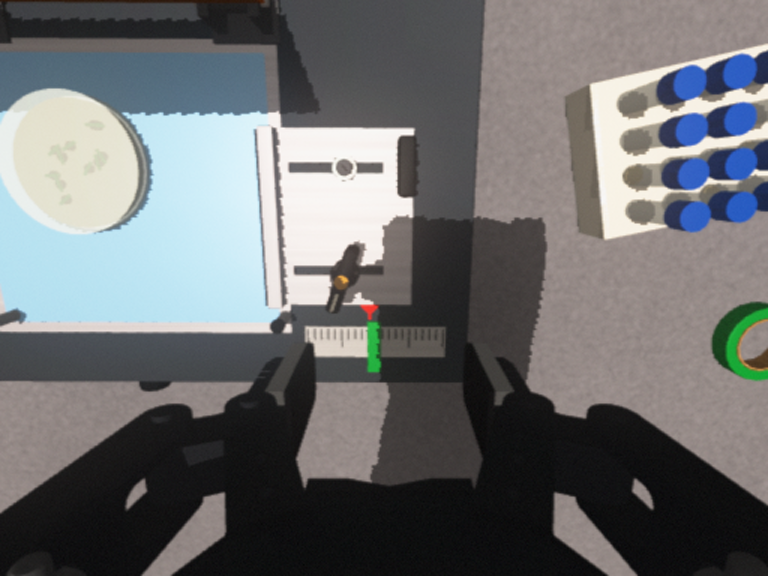

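View pics/w6.png

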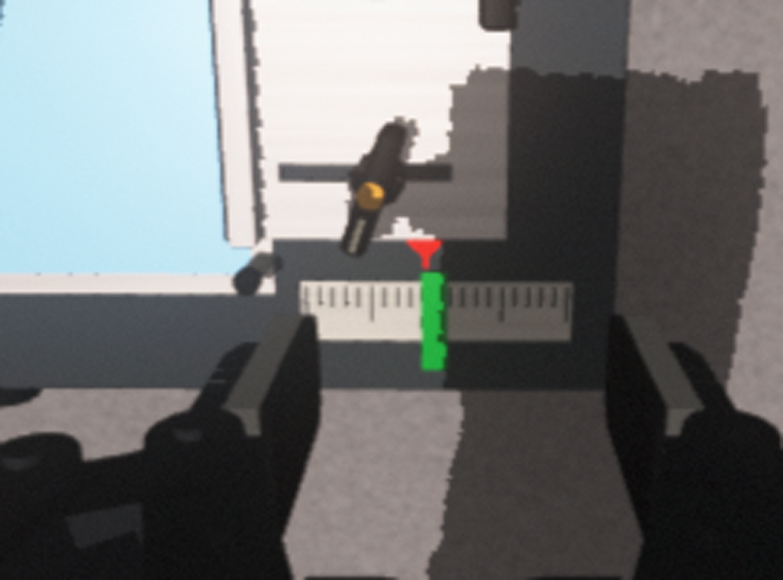

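Run:
```python
from h import *
cal=viewer.calibration("wrist")
im=viewer.capture("wrist").astype(int)
r,g,b=im[...,0],im[...,1],im[...,2]
red=(r>150)&(g<90)&(b<90); gr=(g>120)&(r<90)&(b<110)
for n,m in(("r",red),("g",gr)):
    m[:, 400:]=0
    ys,xs=np.nonzero(m)
    for y in np.unique(ys): 
        x=xs[ys==y]; p=onz(cal,((x.min()+x.max())/2,y),65.5); print(n,y,x.min(),x.max(),np.round(bf(p),1))
```

```text
r 204 251 251 [457.2 -15.1]
r 205 240 251 [456.   -9.1]
r 206 241 250 [454.9  -9.1]
r 207 242 249 [453.8  -9.1]
r 208 243 248 [452.6  -9.1]
r 209 244 247 [451.5  -9.1]
r 210 245 247 [450.3  -9.6]
r 211 245 246 [449.2  -9.1]
r 212 245 246 [448.   -9.1]
r 213 245 246 [446.9  -9. ]
g 215 245 250 [444.5 -11.2]
g 216 244 251 [443.4 -11.2]
g 217 244 251 [442.2 -11.2]
g 218 245 252 [441.1 -12.3]
g 219 245 252 [439.9 -12.3]
g 220 245 250 [438.7 -11.2]
g 221 245 250 [437.5 -11.2]
g 222 245 250 [436.4 -11.2]
g 223 245 251 [435.2 -11.7]
g 224 245 251 [434.  -11.7]
g 225 245 251 [432.8 -11.7]
g 226 245 251 [431.6 -11.7]
g 227 245 251 [430.5 -11.7]
g 228 245 252 [429.3 -12.3]
g 229 246 252 [428.1 -12.8]
g 230 245 250 [426.9 -11.1]
g 231 245 250 [425.7 -11.1]
g 232 245 251 [424.5 -11.7]
g 233 245 251 [423.3 -11.7]
g 234 245 251 [422.1 -11.7]
g 235 245 251 [420.9 -11.6]
g 236 245 251 [419.7 -11.6]
g 237 245 250 [418.5 -11.1]
g 238 245 252 [417.3 -12.2]
g 239 244 252 [416.1 -11.6]
g 240 245 252 [414.8 -12.2]
g 241 245 252 [413.6 -12.2]
g 242 245 253 [412.4 -12.7]
g 243 245 253 [411.2 -12.7]
g 244 245 253 [410.  -12.7]
g 245 245 253 [408.7 -12.7]
g 246 245 252 [407.5 -12.1]
g 247 245 252 [406.3 -12.1]
g 248 245 251 [405.1 -11.6]
```

Run:
```python
from h import *
cal=viewer.calibration("wrist")
im=viewer.capture("wrist")
crop(im,205,260,145,220,9,"kn.png")
print(viewer.search_frame("wrist","knob_grip"))
for n,u,v in (("dot",341,282),("w1",356,245),("w2",333,310)):
    p=onz(cal,(u/1.5-.2,v/1.5-.2),106); print(n,np.round(p[:2],1))
```

```text
[{'uv': [229.9, 183.2], 'score': 0.6}]
dot [479.  -77.7]
w1 [500.1 -91.2]
w2 [462.1 -69.2]
```

View pics/kn.png

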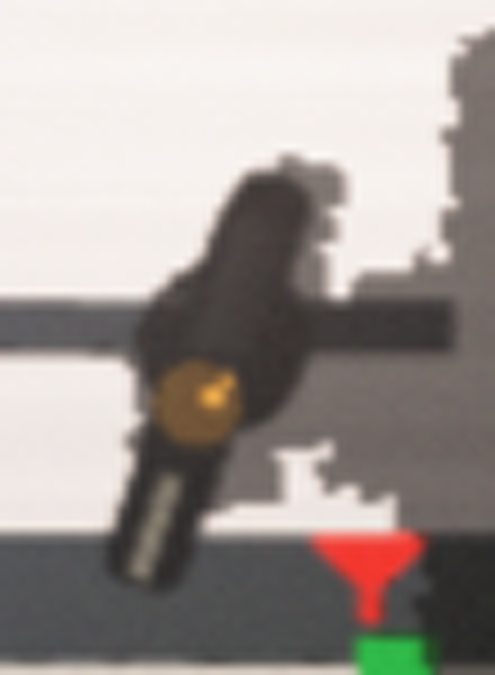

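drive_tool:
  deltas: "2 -12 10 0 0 0 100;2.5 -16 15 0 -0.5 0 100;0 0 15 0 -0.5 4 100;0 0 15 0 0 5 100;0 0 15 0 0 5 100;0 0 15 0 0 4 100;0 0 12 0 0 1.3 100;0 0 0 0 0 0 100;0 0 0 0 0 0 100;0 0 0 0 0 0 100"

```text
time: 7.28
tool_pos: [457.7, -160.1, 124.2]
eef_rot: [-175.6, 1.6, -22.0]
force: [-0.1, 0.2, -0.3]
finger_gap: 52.2
```

Run:
```python
from h import *
s=telemetry.sense();print(s["tool_pos"],s["eef_rot"],s["q"])
cal=viewer.calibration("wrist")
print(tooldelta([479,-77.7,92]),proj(cal,[479,-77.7,106])*1.5)
im=viewer.capture("wrist"); crop(im,0,512,0,384,1.5,"w7.png")
```

```text
[ 457.67993602 -160.14086137  124.19976421] [-175.63347502    1.62050209  -22.00115632] [-21.99919037  15.12101753 -16.28580228  60.21353222   4.36658057
 180.00197089]
[-10.20194119 -81.70466613  38.83469449] [[177.75098218 376.92368507]]
```

View pics/w7.png

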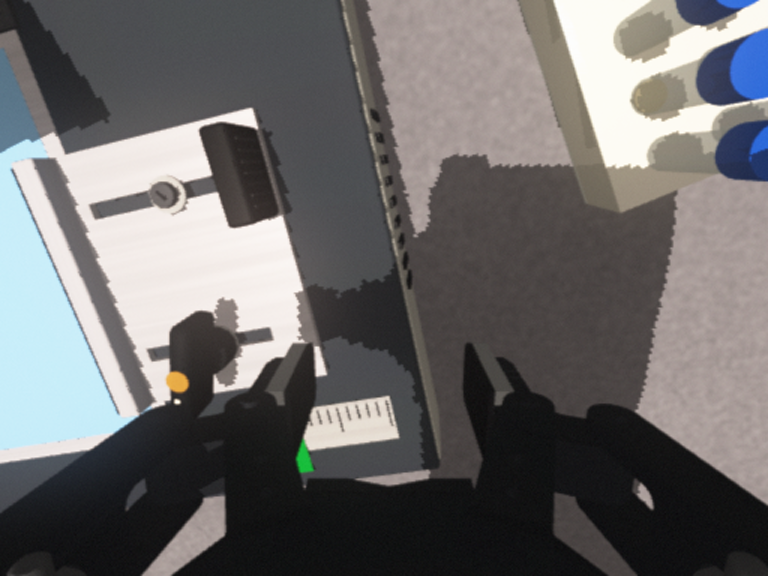

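drive_tool:
  deltas: "0 0 -15 0 0 -7 100;0 0 -25 0 0 -7 100;0 0 -20 0 0 -7 100;0 0 0 0 0 -7 100;0 0 0 0 0 -7 100;0 0 0 0 0 -7 100;0 0 0 0 0 -7 100;0 0 0 0 0 -7 100;0 0 0 0 0 -7 100;0 0 0 0 0 -7 100"

```text
time: 8.17
tool_pos: [464.8, -158.4, 195.1]
eef_rot: [-177.7, -3.8, 49.5]
force: [0.2, -0.1, -0.2]
finger_gap: 51.9
```

drive_tool:
  deltas: "0 0 0 0 0 -7 100;0 0 0 0 0 -7 100;0 0 0 0 0 -7 100;0 0 0 0 0 -7 100;0 0 0 0 0 -7 100;0 0 0 0 0 -7 100;0 0 0 0 0 -7 100;0 0 0 0 0 -7 100;0 0 0 0 0 -7 100;0 0 0 0 0 -4 100"

```text
time: 9.0
tool_pos: [472.1, -151.1, 203.7]
eef_rot: [176.9, -2.9, 118.5]
force: [0.2, 0.3, 0.8]
finger_gap: 52.0
```

```bash
cat >> h.py <<'E'
def need(target,rpy,s=None):
    from scipy.spatial.transform import Rotation as Ro
    s=s or telemetry.sense(); R=Ro.from_euler("xyz",s["eef_rot"],degrees=True)
    T=Ro.from_euler("xyz",rpy,degrees=True)
    return np.round(R.inv().apply(np.array(target,float)-s["tool_pos"]),1),np.round((R.inv()*T).as_rotvec(degrees=True),1)
E
python3 - <<'E'
from h import *
s=telemetry.sense();print(s["time"],s["tool_pos"],s["eef_rot"],s["q"])
print(need([479,-77.7,185],[180,0,151]))
E
```

```text
9.0 [ 472.08237928 -151.14790211  203.72828232] [176.87102322  -2.93288667 118.51193541] [-20.35935161  12.43382957  -7.82921881  69.88518871   4.28507086
  41.20328842]
(array([60.2, 39.9, 24. ]), array([  3.9,  -2. , -32.6]))
```

drive_tool:
  deltas: "10 7 0 0.8 -0.4 0 100;13 9 5 0.8 -0.4 0 100;14 9 5 0.8 -0.4 0 100;13 8 5 0.8 -0.4 0 100;8 5 5 0.7 -0.4 -3 100;0 0 0 0 0 -7 100;0 0 0 0 0 -7 100;0 0 0 0 0 -7 100;0 0 0 0 0 -6 100;0 0 0 0 0 -2 100"

```text
time: 9.83
tool_pos: [484.2, -69.8, 194.7]
eef_rot: [-179.8, -0.3, 152.5]
force: [0.0, 0.3, 0.5]
finger_gap: 52.0
```

Run:
```python
from h import *
s=telemetry.sense();print(s["time"],s["tool_pos"],s["eef_rot"],s["q"])
print(need([479,-77.7,92],[180,0,151]))
cal=viewer.calibration("wrist")
print(proj(cal,[479,-77.7,106])*1.5)
im=viewer.capture("wrist"); crop(im,0,512,0,384,1.5,"w8.png")
```

```text
9.8333 [484.15824829 -69.813803   194.67511784] [-179.8459731    -0.34628835  152.53229595] [-8.18614083e+00  1.21336816e+01 -9.41362165e+00  6.88304217e+01
 -3.10399361e-02  1.92812001e+01]
(array([  0.3,  -9.1, 102.7]), array([-0.2, -0.3,  1.5]))
[[369.92217625 300.69994803]]
```

View pics/w8.png

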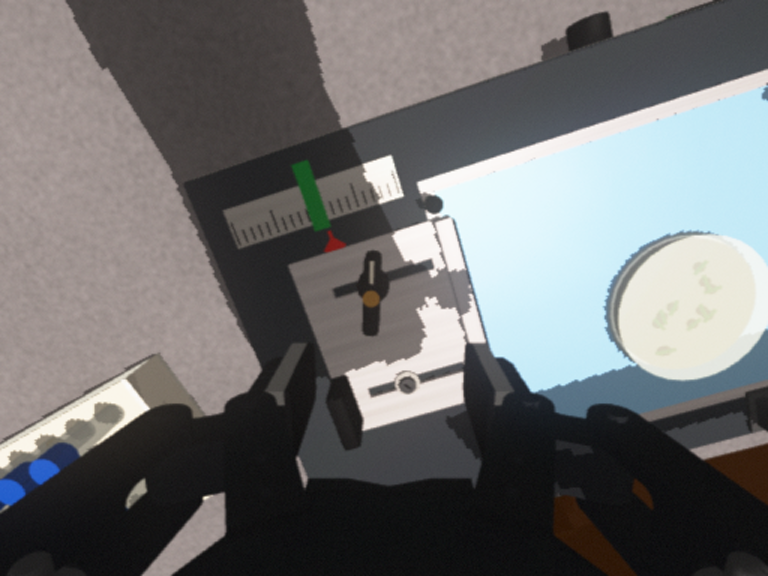

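drive_tool:
  deltas: "0 -4 10 0 0 0 100;0 -4.5 16 0 0 0.7 100;0 -0.5 20 0 0 0.7 100;0 0 20 0 0 0 100;0 0 18 0 0 0 100;0 0 12 0 0 0 100;0 0 4 0 0 0 100;0 0 0 0 0 0 100;0 0 0 0 0 0 100;0 0 0 0 0 0 100"

```text
time: 10.72
tool_pos: [481.3, -76.0, 91.2]
eef_rot: [-180.0, 0.1, 150.4]
force: [-0.1, -1.0, -0.3]
finger_gap: 51.8
```

Run:
```python
from h import *
s=telemetry.sense();print(s["time"],s["tool_pos"],s["eef_rot"],s["force"])
print(need([479,-77.7,92],[180,0,151]))
im=viewer.capture("wrist"); crop(im,0,512,0,384,1.5,"w9.png")
```

```text
10.7167 [481.25655944 -75.98055273  91.22435292] [-1.79953244e+02  7.06731319e-02  1.50399316e+02] [-0.0893106  -0.99330233 -0.32991378]
(array([ 1.1, -2.6, -0.8]), array([-0. ,  0.1, -0.6]))
```

View pics/w9.png

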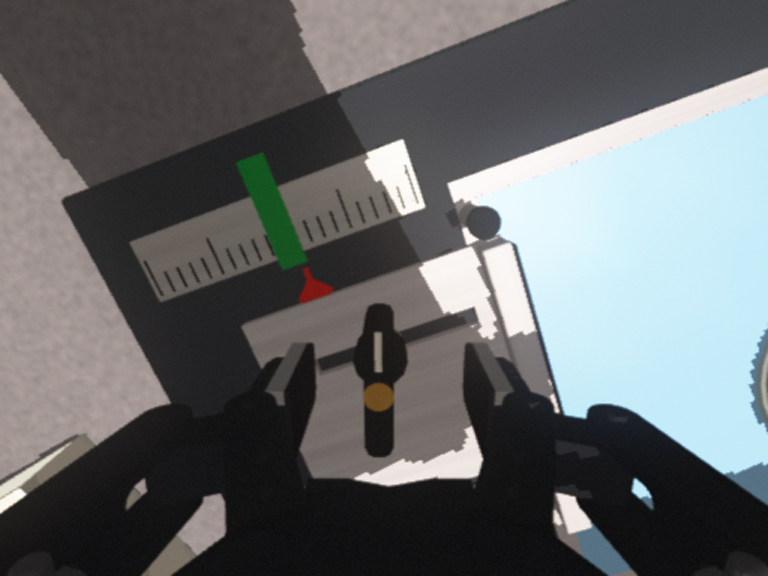

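Run:
```python
from h import *
cal=viewer.calibration("wrist")
im=viewer.capture("wrist"); crop(im,140,260,80,220,5,"pt.png"); im=im.astype(int)
r,g,b=im[...,0],im[...,1],im[...,2]
red=(r>90)&(g<60)&(b<60); gr=(g>70)&(r<60)&(b<80)
for n,m in(("r",red),("g",gr)):
    m[:, 300:]=0; m[:90]=0
    ys,xs=np.nonzero(m)
    P=np.array([bf(onz(cal,(x,y),65.7)) for x,y in zip(xs,ys)])
    for k in range(400,462,3):
        q=P[(P[:,0]>=k)&(P[:,0]<k+3)]
        if len(q): print(n,k,len(q),np.round([q[:,1].min(),q[:,1].max(),q[:,1].mean()],1))
```

```text
r 445 7 [-10.4  -8.7  -9.5]
r 448 21 [-10.6  -8.6  -9.6]
r 451 39 [-12.3  -6.8  -9.5]
r 454 98 [-15.5  -3.4  -9.4]
r 457 84 [-16.2  -2.9  -9.5]
g 403 44 [-17.3  -7.9 -12.6]
g 406 114 [-17.5  -7.7 -12.5]
g 409 113 [-17.4  -7.7 -12.6]
g 412 112 [-17.3  -7.8 -12.5]
g 415 111 [-17.6  -7.7 -12.6]
g 418 110 [-17.5  -7.7 -12.6]
g 421 108 [-17.6  -7.7 -12.6]
g 424 108 [-17.6  -7.8 -12.6]
g 427 106 [-17.6  -7.7 -12.6]
g 430 105 [-17.6  -7.7 -12.7]
g 433 104 [-17.5  -7.7 -12.6]
g 436 102 [-17.8  -7.7 -12.7]
g 439 102 [-17.6  -7.6 -12.6]
g 442 86 [-17.3  -7.8 -12.6]
```

View pics/pt.png

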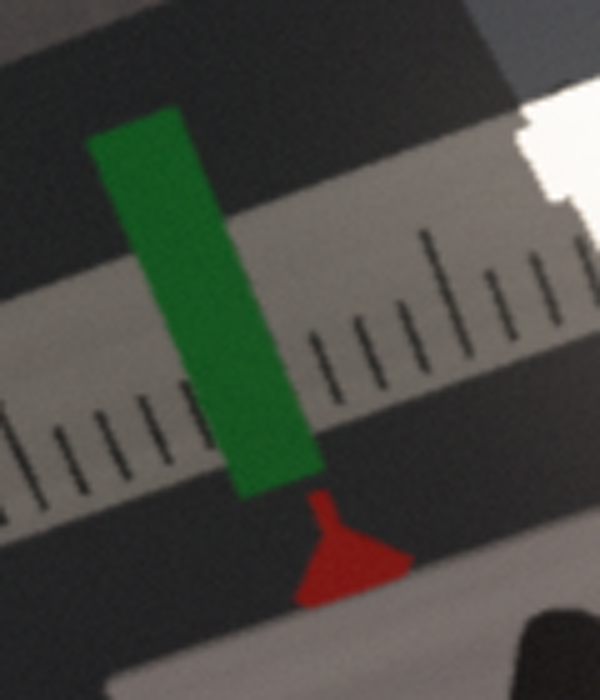

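drive_tool:
  deltas: "1 -2.2 0 0 0 0 100;0 0 0 0 0 0 150;0 0 0 0 0 0 200;0 0 0 0 0 0 255;0 0 0 0 0 0 255;0 0 0 0 0 0 255;0 0 0 0 0 0 255;0 0 0 0 0 0 255;0 0 0 0 0 0 255;0 0 0 0 0 0 255"

```text
time: 11.65
tool_pos: [479.9, -78.8, 93.5]
eef_rot: [-179.9, 0.3, 150.3]
force: [-1.6, -0.5, 0.6]
finger_gap: 14.5
```

Run:
```python
from h import *
s=telemetry.sense();print(s["time"],s["tool_pos"],s["eef_rot"],s["force"],s["torque"],s["finger_gap"],s["q"])
im=viewer.capture("wrist"); crop(im,0,512,0,384,1.5,"w10.png")
```

```text
11.65 [479.92487131 -78.76349943  93.51881504] [-179.89653225    0.28665345  150.34947364] [-1.56976781 -0.45022998  0.64924133] [-0.0949497   0.20233512 -0.01244885] 14.467417180725565 [ -9.19785272  15.23312993 -20.80378948  53.73065208  -0.19711135
  20.45253266]
```

View pics/w10.png

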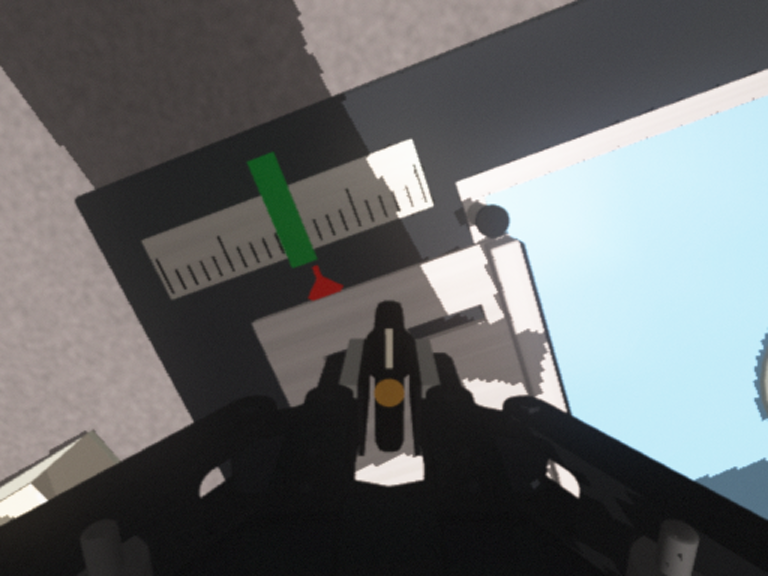

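drive_tool:
  deltas: "0 0 0 0 0 0 255;0 0 0 0 0 0 255;0 0 0 0 0 0 255;0 0 0 0 0 3 255;0 0 0 0 0 5 255;0 0 0 0 0 6 255;0 0 0 0 0 6 255;0 0 0 0 0 6 255;0 0 0 0 0 6 255;0 0 0 0 0 6 255"

```text
time: 12.53
tool_pos: [478.4, -80.1, 93.5]
eef_rot: [-179.9, 0.4, 110.9]
force: [-3.3, -1.3, 2.9]
finger_gap: 14.4
```

Run:
```python
from h import *
s=telemetry.sense();print(s["time"],s["tool_pos"],s["eef_rot"],s["force"],s["torque"],s["finger_gap"],s["q"])
im=viewer.capture("wrist"); crop(im,0,512,0,384,1.5,"w11.png")
```

```text
12.5333 [478.36618298 -80.12533013  93.46694034] [-179.87112117    0.41251901  110.88798304] [-3.30219812 -1.28908883  2.86099137] [-0.31383465  0.68632003  0.15005915] 14.40171592403214 [ -9.24658051  15.20756241 -20.84736774  53.84943217  -0.42146767
  59.86554865]
```

View pics/w11.png

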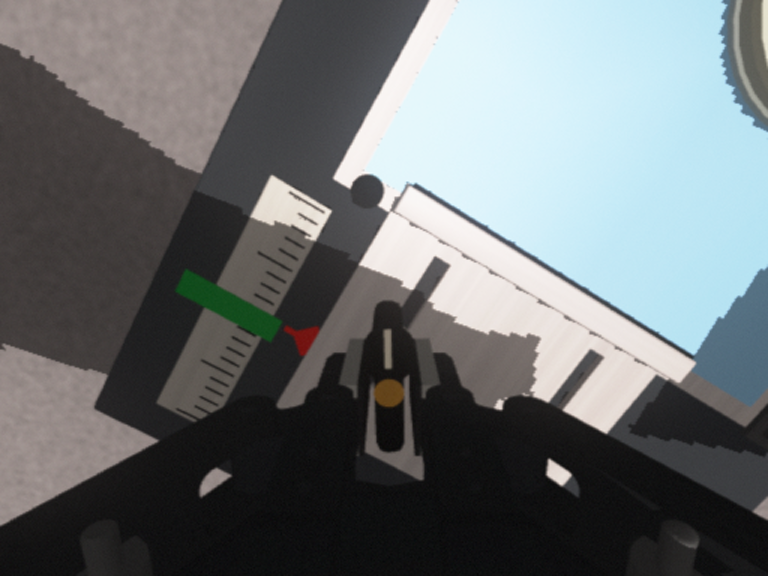

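drive_tool:
  deltas: "0 0 0 0 0 4 255;0 0 0 0 0 5 255;0 0 0 0 0 5 255;0 0 0 0 0 5 255;0 0 0 0 0 4 255;0 0 0 0 0 3 255;0 0 0 0 0 3 255;0 0 0 0 0 3 255;0 0 0 0 0 2 255;0 0 0 0 0 0 255"

```text
time: 13.42
tool_pos: [476.4, -80.2, 93.5]
eef_rot: [-180.0, 0.5, 76.3]
force: [-1.0, -0.5, 0.4]
finger_gap: 14.3
```

Run:
```python
from h import *
s=telemetry.sense();print(s["time"],s["tool_pos"],s["eef_rot"],s["force"],s["torque"],s["finger_gap"],s["q"])
```

```text
13.4167 [476.41513561 -80.24795448  93.50840445] [-179.95344361    0.49206312   76.274647  ] [-0.9759001  -0.46927009  0.410375  ] [-0.18071901  0.20756109  0.12448356] 14.335747757986605 [ -9.2572423   15.14996727 -20.91926367  54.01552036  -0.4869404
  94.46867075]
```

drive_tool:
  deltas: "0 0 0 0 0 2 255;0 0 0 0 0 2 255;0 0 0 0 0 2 255;0 0 0 0 0 2 255;0 0 0 0 0 1.5 255;0 0 0 0 0 1.5 255;0 0 0 0 0 1.5 255;0 0 0 0 0 1.5 255;0 0 0 0 0 1.5 255;0 0 0 0 0 1.5 255"

```text
time: 14.25
tool_pos: [474.3, -84.7, 93.4]
eef_rot: [179.8, 1.2, 60.3]
force: [1.0, 1.0, -2.4]
finger_gap: 13.2
```

Run:
```python
from h import *
s=telemetry.sense();print(s["time"],s["tool_pos"],s["eef_rot"],s["force"],s["torque"],s["finger_gap"],s["q"])
im=viewer.capture("wrist"); crop(im,0,512,0,384,1.5,"w12.png")
```

```text
14.25 [474.30349883 -84.68528235  93.44658477] [179.8061246    1.20592742  60.34658335] [ 1.03742701  0.96716591 -2.44972949] [0.23388001 0.86607082 2.39239987] 13.213834029156011 [ -9.37317281  15.13591594 -20.95761566  54.14262024  -1.19836701
 110.28067318]
```

View pics/w12.png

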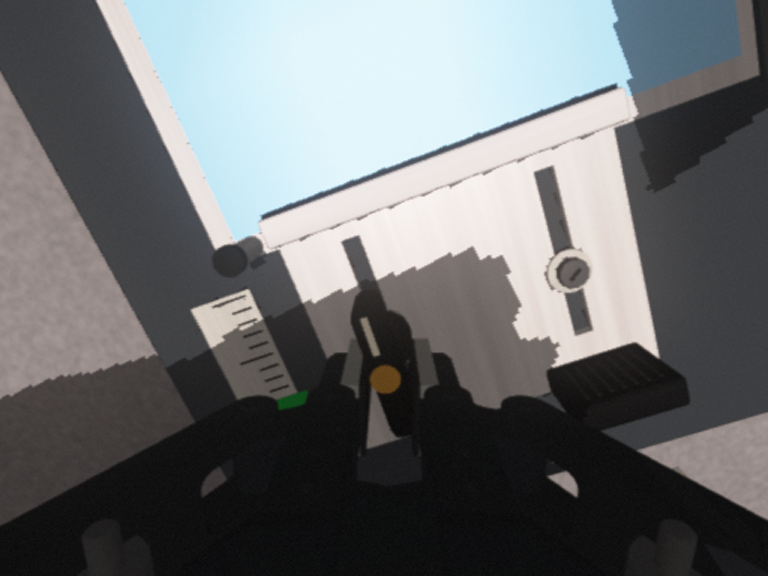

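drive_tool:
  deltas: "0 0 0 0 0 0 200;0 0 0 0 0 0 150;0 0 0 0 0 0 100;0 0 0 0 0 0 100;0 0 -8 0 0 0 100;0 0 -20 0 0 0 100;0 0 -30 0 0 0 100;0 0 -30 0 0 0 100;0 0 -15 0 0 0 100;0 0 0 0 0 0 100"

```text
time: 15.13
tool_pos: [474.4, -81.6, 202.8]
eef_rot: [179.9, 1.1, 60.4]
force: [1.0, -0.3, 0.1]
finger_gap: 51.8
```

Run:
```python
from h import *
s=telemetry.sense();print(s["time"],s["tool_pos"],s["eef_rot"],s["force"],s["torque"],s["finger_gap"],s["q"])
cal=viewer.calibration("wrist")
im=viewer.capture("wrist"); crop(im,0,512,0,384,1.5,"w13.png"); im=im.astype(int)
r,g,b=im[...,0],im[...,1],im[...,2]
red=(r>90)&(g<60)&(b<60); gr=(g>70)&(r<60)&(b<90)
for n,m in(("r",red),("g",gr)):
    ys,xs=np.nonzero(m)
    P=np.array([bf(onz(cal,(x,y),65.7)) for x,y in zip(xs,ys)])
    for k in range(400,462,5):
        q=P[(P[:,0]>=k)&(P[:,0]<k+5)&(abs(P[:,1])<40)]
        if len(q): print(n,k,len(q),np.round([q[:,1].min(),q[:,1].max(),q[:,1].mean()],1))
```

```text
15.1333 [474.38505591 -81.62005613 202.80578082] [179.90180125   1.08941779  60.35727298] [ 0.99655429 -0.25502398  0.12875281] [ 0.0361194   0.00285759 -0.06712706] 51.82044554419645 [ -9.10165533  10.95971707  -9.69410058  69.63650739  -1.05460602
 110.54281008]
r 445 4 [-10.3  -9.   -9.7]
r 450 23 [-12.9  -5.6  -9.6]
r 455 36 [-15.2  -3.4  -9.5]
g 405 37 [-16.7  -8.6 -12.6]
g 410 42 [-17.1  -8.6 -12.7]
g 415 48 [-17.4  -7.7 -12.6]
g 420 48 [-17.5  -7.8 -12.6]
g 425 51 [-17.5  -7.5 -12.6]
g 430 48 [-17.5  -7.9 -12.6]
g 435 49 [-17.6  -7.6 -12.6]
g 440 37 [-17.   -8.  -12.6]
```

View pics/w13.png

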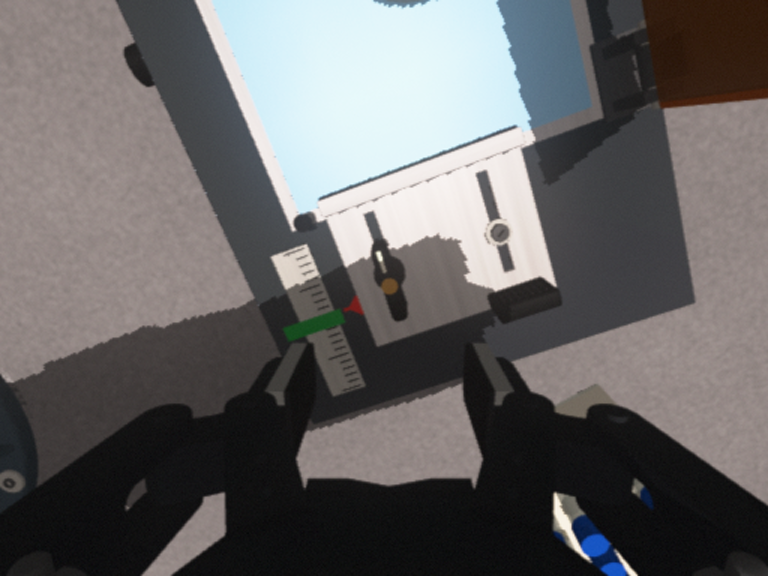

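Run:
```python
from h import *
cal=viewer.calibration("top"); c,_=ray(cal,(256,192)); print("topcam",c)
f=lambda x,y,z: bf(onz(cal,(190+(x-2)/5,105+(y-2)/5),z))
for z in (295,290): print("bar top",f(303,90,z),"bar near", f(303,108,z), "panel",f(102,70,z),f(505,147,z))
print("deck FL,BL,BR",f(30,490,65),f(108,85,65),f(703,175,65),f(628,605,65))
cal=viewer.calibration("scene"); c,_=ray(cal,(256,192)); print("scenecam",c,bf(c))
im=viewer.capture("scene"); crop(im,170,310,110,270,4,"sc14.png")
im=viewer.capture("top"); crop(im,190,340,105,235,5,"top14.png")
for cam in ("scene","top"):
  for d in viewer.search_frame(cam,"shield_edge")[:1]: print(d)
```

```text
topcam [ 312.38411034   22.09404512 1413.10691828]
bar top [604.86043735 151.24580576] bar near [595.60975516 149.44446531] panel [595.73704992 253.99372664] [595.06701417  44.7588986 ]
bar top [606.206134   151.58465008] bar near [596.9140842  149.77525432] panel [597.0419482  254.79204366] [596.36891615  44.62155006]
deck FL,BL,BR [393.53304689 280.53292911] [647.16423777 285.1692238 ] [660.62160916 -83.65764036] [393.60685592 -83.77625971]
scenecam [361.67774319 724.58147514 770.18809395] [231.71547678 775.97489769]
{'uv': [203.6, 165.1], 'score': 0.76}
{'uv': [245.4, 124.8], 'score': 0.9}
```

View pics/sc14.png

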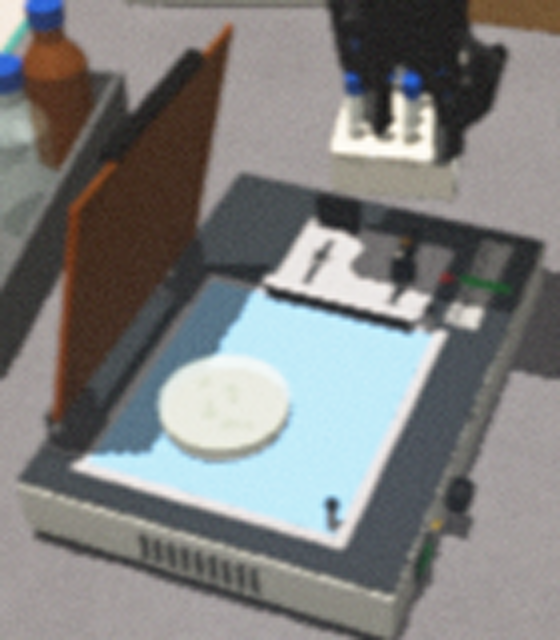

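View pics/top14.png

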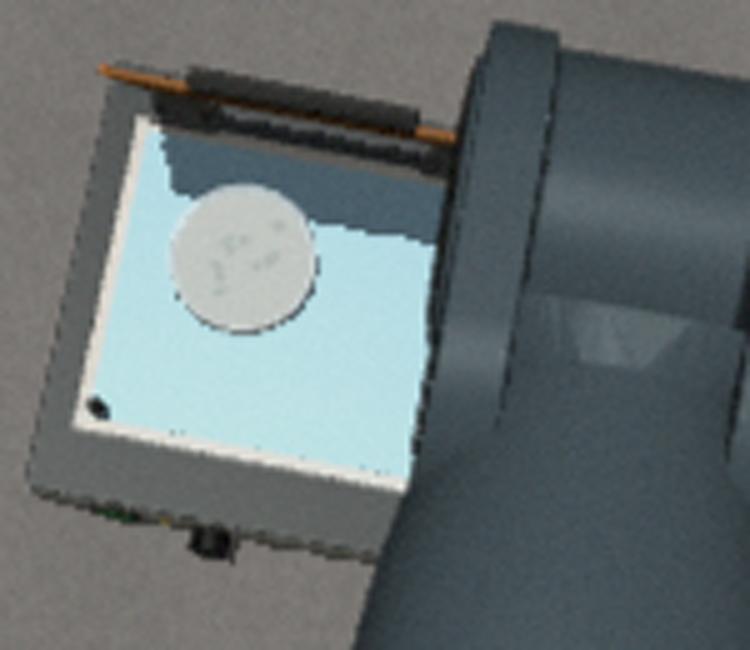

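Run:
```python
from h import *
cal=viewer.calibration("scene")
f=lambda x,y,z: np.round(bf(onz(cal,(170+(x-1.5)/4,110+(y-1.5)/4),z)),1)
def ony(x,y,Y):
    c,d=ray(cal,(170+(x-1.5)/4,110+(y-1.5)/4)); n=np.array([*BY,0]); p=c+d*(Y-c@n)/(d@n); return np.round([*bf(p),p[2]],1)
print("hinge left",f(60,425,92),f(55,430,92),ony(58,420,254))
print("panel top left",ony(72,208,254)); print("top right",ony(230,28,45)); print("bar", ony(112,155,210),ony(200,55,90))
print("post",f(332,500,90))
cal=viewer.calibration("top")
```

```text
hinge left [641.6 253. ] [642.5 258.2] [641.6 254.   97.8]
panel top left [600.4 254.  287.3]
top right [597.4  45.  286.8]
bar [597.3 210.  294.9] [597.7  90.  292.2]
post [448.3 248.7]
```

drive_tool:
  deltas: "0 0 -12 0 0 -3 255;0 0 -25 0 0 -5 255;0 0 -30 0 0 -5 255;0 0 -30 0 0 -4 255;0 0 -25 0 0 -2 255;0 0 -12 0 0 0 255;0 0 0 0 0 0 255;0 0 0 0 0 0 255;0 0 0 0 0 0 255;0 0 0 0 0 0 255"

```text
time: 16.22
tool_pos: [470.2, -78.6, 326.0]
eef_rot: [-178.2, 1.1, 80.3]
force: [0.3, 0.1, 0.1]
finger_gap: 0.1
```

```bash
cat >> h.py <<'E'
def b2w(bx,by,z): return np.array([*(bx*BX+by*BY),z])
E
python3 - <<'E'
from h import *
s=telemetry.sense();print(s["time"],s["tool_pos"],s["eef_rot"],s["q"],s["finger_gap"])
print(b2w(640,150,345),need(b2w(640,150,345),[180,0,80.1]))
E
```

```text
16.2167 [470.19846838 -78.5778448  326.00789098] [-178.16237776    1.07067078   80.29496082] [-8.82825946 11.29433988  8.48218898 89.04194538 -1.04187536 90.91081079] 0.10611185763857031
[656.25933378  37.73177474 345.        ] (array([145.6, 163. , -27. ]), array([-1.8,  1.1,  0.2]))
```

drive_tool:
  deltas: "0 0 -15 -0.6 0.4 0 255;6 7 -12 -0.6 0.4 0 255;14 16 -3 -0.6 0.3 0 255;18 20 0 0 0 0 255;18 20 0 0 0 0 255;18 20 0 0 0 0 255;18 20 0 0 0 0 255;18 20 0 0 0 0 255;14 16 0 0 0 0 255;8 9 0 0 0 0 255"

```text
time: 17.05
tool_pos: [641.3, 30.1, 344.6]
eef_rot: [-179.1, 0.0, 79.9]
force: [0.1, -1.0, 0.6]
finger_gap: -0.1
```

Run:
```python
from h import *
s=telemetry.sense();print(s["time"],s["tool_pos"],s["eef_rot"],s["q"],s["force"])
print(bf(s["tool_pos"]),need(b2w(642,150,345),[180,0,80.1]))
im=viewer.capture("wrist"); crop(im,0,512,0,384,1.5,"w15.png")
im=viewer.capture("scene"); crop(im,150,310,70,270,3,"sc15.png")
```

```text
17.05 [641.29110108  30.07311102 344.60873832] [-1.79149915e+02  4.76064766e-02  7.99260563e+01] [  2.61896774  34.6458015   46.02540858 102.21937837   0.1403406
 102.69223616] [ 0.14602992 -0.96728739  0.64880315]
[626.57140154 139.88190416] (array([10.2, 15.4, -0.6]), array([-0.9,  0. , -0.2]))
```

View pics/w15.png

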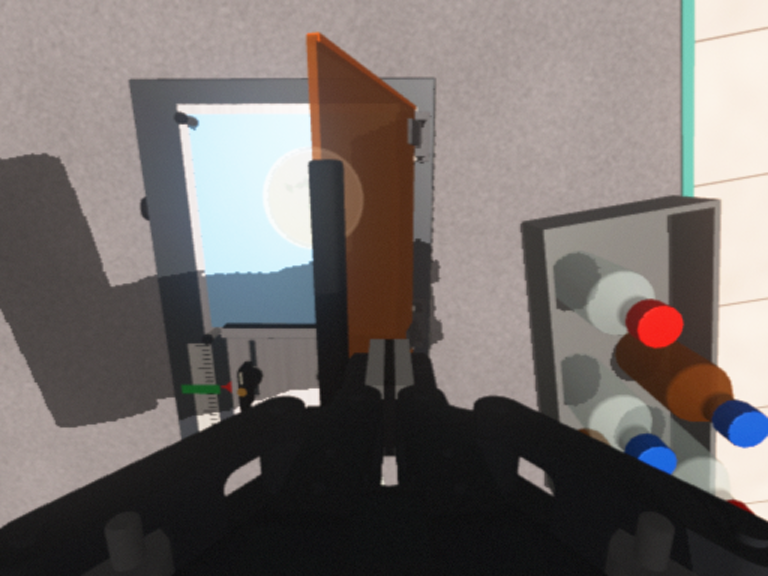

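View pics/sc15.png

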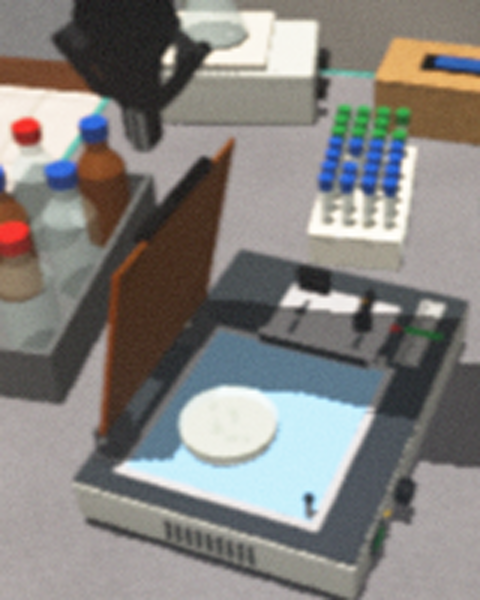

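drive_tool:
  deltas: "4 6 0 -0.4 0 0 255;4 4 4 -0.4 0 0 255;2 2 10 0 0 0 255;0 0 14 0 0 0 255;0 0 14 0 0 0 255;0 0 12 0 0 0 255;0 0 6 0 0 0 255;0 0 0 0 0 0 255;0 0 0 0 0 0 255;0 0 0 0 0 0 255"

```text
time: 17.98
tool_pos: [653.3, 36.1, 278.4]
eef_rot: [180.0, 0.1, 79.7]
force: [0.3, 0.0, 0.0]
finger_gap: 0.3
```

Run:
```python
from h import *
s=telemetry.sense();print(s["time"],s["tool_pos"],s["eef_rot"],s["q"],s["force"])
print(bf(s["tool_pos"]))
im=viewer.capture("wrist"); crop(im,0,512,0,384,1.5,"w16.png")
```

```text
17.9833 [653.26918742  36.13160353 278.41572165] [1.79982133e+02 1.10170450e-01 7.97397821e+01] [  3.21704798  32.53263647  32.55825487  90.03392007  -0.11130061
 103.47725674] [0.34009903 0.00289187 0.04597216]
[637.32949493 147.90956324]
```

View pics/w16.png

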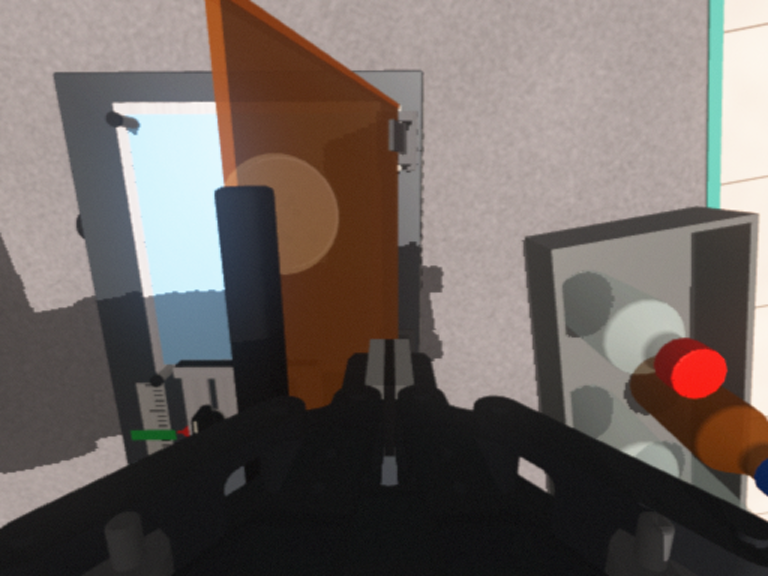

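drive_tool:
  deltas: "0 -8 -1 0 0 0 255;0 -8 -1 0 0 0 255;0 -8 0 0 0 0 255;0 -9 2 0 0 0 255;0 -9 3 0 0 0 255;0 -8 3 0 0 0 255;0 -8 3.5 0 0 0 255;0 -8 3.5 0 0 0 255;0 -8 4 0 0 0 255;0 -7.5 4.6 0 0 0 255"

```text
time: 18.87
tool_pos: [575.2, 50.1, 261.7]
eef_rot: [179.1, -0.0, 79.6]
force: [0.8, 0.2, -0.5]
finger_gap: 0.1
```

Run:
```python
from h import *
s=telemetry.sense();print(s["time"],s["tool_pos"],s["eef_rot"],s["force"])
p=bf(s["tool_pos"]);print(p,"u,v",642-p[0]+8,s["tool_pos"][2]-106)
im=viewer.capture("wrist"); crop(im,0,512,0,384,1.5,"w17.png")
```

```text
18.8667 [575.20369612  50.09730661 261.66266071] [ 1.79149331e+02 -1.24892218e-02  7.96148861e+01] [ 0.78621433  0.24657424 -0.48200169]
[558.02534064 148.24557791] u,v 91.97465936088531 155.6626607110959
```

View pics/w17.png

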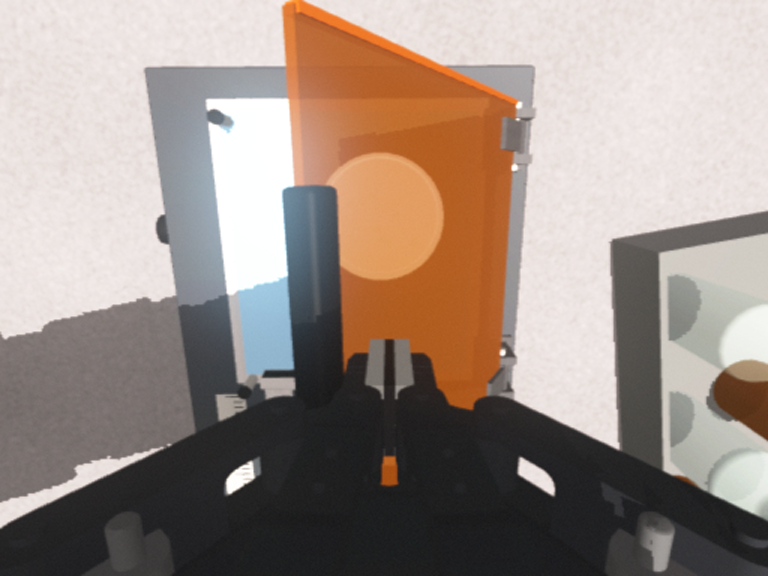

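drive_tool:
  deltas: "0 -11 8 0.3 0 0 255;0 -11 9 0.3 0 0 255;0 -10.5 10 0 0 0 255;0 -10 10.5 0 0 0 255;0 -9 11 0 0 0 255;0 -8 12 0 0 0 255;0 -7 12.5 0 0 0 255;0 -6 13 0 0 0 255;0 -5 13 0 0 0 255;0 -3 10 0 0 0 255"

```text
time: 19.75
tool_pos: [499.9, 65.2, 156.3]
eef_rot: [178.9, -0.3, 79.6]
force: [0.5, -0.4, 1.9]
finger_gap: 0.1
```

Run:
```python
from h import *
s=telemetry.sense();print(s["time"],s["tool_pos"],s["eef_rot"],s["force"])
p=bf(s["tool_pos"]);print(p,"u,v",642-p[0]+8,s["tool_pos"][2]-106)
im=viewer.capture("wrist"); crop(im,0,512,0,384,1.5,"w18.png")
```

```text
19.75 [499.93344201  65.23336341 156.28903449] [178.88533414  -0.25314703  79.57017644] [ 0.4508677  -0.38145746  1.91551394]
[481.2735827  150.21510155] u,v 168.72641729512532 50.289034494191014
```

View pics/w18.png

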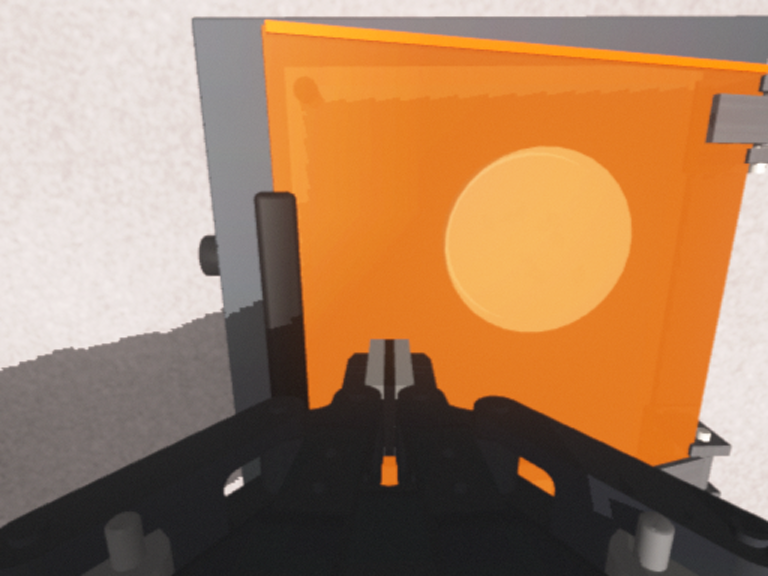

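drive_tool:
  deltas: "0 -3 8 0 0 0 255;0 -2 8 0 0 0 255;0 -1 8 0 0 0 255;0 -1 7 0 0 0 255;0 0 5 0 0 0 255;0 0 4 0 0 0 255;0 0 3 0 0 0 255;0 0 2 0 0 0 255;0 0 1 0 0 0 255;0 0 0 0 0 0 255"

```text
time: 20.63
tool_pos: [495.9, 66.6, 108.1]
eef_rot: [178.8, -0.3, 79.6]
force: [-0.5, 0.3, 3.7]
finger_gap: -0.1
```

Run:
```python
from h import *
s=telemetry.sense();print(s["time"],s["tool_pos"],s["eef_rot"],s["force"])
p=bf(s["tool_pos"]);print(p,"u,v",642-p[0]+8,s["tool_pos"][2]-106)
```

```text
20.6333 [495.94414265  66.60077186 108.10542239] [178.79997792  -0.28628295  79.55334322] [-0.53406795  0.33339876  3.68925734]
[477.1085894  150.87627173] u,v 172.8914106035303 2.1054223942585253
```

drive_tool:
  deltas: "0 0 1 0 0 0 255;0 0 1 0 0 0 255;0 0 1 0 0 0 255;0 0 1 0 0 0 255;0 0 0.5 0 0 0 255;0 0 0 0 0 0 255;0 0 0 0 0 0 255;0 0 0 0 0 0 255;0 0 0 0 0 0 255;0 0 0 0 0 0 255"

```text
time: 21.47
tool_pos: [496.7, 66.7, 108.9]
eef_rot: [178.6, -0.4, 79.6]
force: [0.2, -0.2, 0.2]
finger_gap: -0.1
```

Run:
```python
from h import *
s=telemetry.sense();print(s["time"],s["tool_pos"],s["force"])
```

```text
21.4667 [496.70716451  66.65838927 108.89285646] [ 0.22689279 -0.23186603  0.16595324]
```

drive_tool:
  deltas: "0 0 3 0 0 0 255;0 0 3 0 0 0 255;0 0 4 0 0 0 255;0 0 4 0 0 0 255;0 0 4 0 0 0 255;0 0 4 0 0 0 255;0 0 4 0 0 0 255;0 0 4 0 0 0 255;0 0 4 0 0 0 255;0 0 4 0 0 0 255"

```text
time: 22.3
tool_pos: [497.2, 66.7, 106.9]
eef_rot: [177.2, -0.8, 79.6]
force: [-40.6, -5.8, 90.4]
finger_gap: 0.2
```

Run:
```python
from h import *
s=telemetry.sense();print(s["time"],s["tool_pos"],s["force"])
im=viewer.capture("scene"); crop(im,150,310,100,280,3,"sc19.png")
```

```text
22.3 [497.22142559  66.74808347 106.87024542] [-40.63155684  -5.82283467  90.3872155 ]
```

View pics/sc19.png

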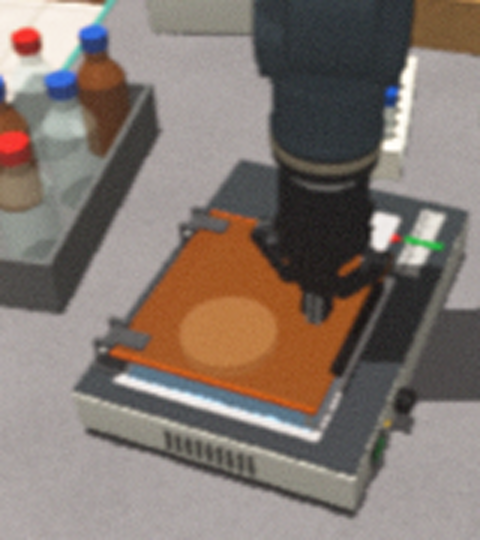

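drive_tool:
  deltas: "0 0 -2 0 0 0 255;0 0 -5 0 0 0 255;0 0 -12 0 0 0 255;0 0 -20 0 0 0 255;0 0 -25 0 0 0 255;0 0 -25 0 0 0 255;0 0 -20 0 0 0 255;0 0 -10 0 0 0 255;0 0 0 0 0 0 255;0 0 0 0 0 0 255"

```text
time: 23.18
tool_pos: [490.1, 65.9, 232.5]
eef_rot: [177.2, -0.8, 79.6]
force: [0.0, -0.9, 0.4]
finger_gap: 0.2
```

Run:
```python
from h import *
s=telemetry.sense();print(s["time"],s["tool_pos"],s["eef_rot"],s["force"])
im=viewer.capture("wrist"); crop(im,0,512,0,384,1.5,"w20.png")
im=viewer.capture("scene"); crop(im,150,310,100,280,3,"sc20.png")
```

```text
23.1833 [490.07974405  65.93638694 232.50270514] [177.15845768  -0.82293085  79.57123761] [ 0.0418841  -0.94059207  0.41754461]
```

View pics/w20.png

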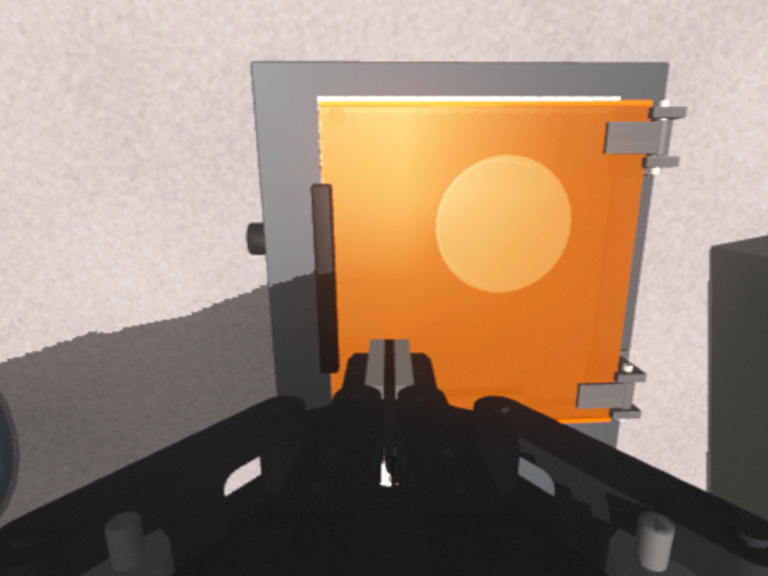

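View pics/sc20.png

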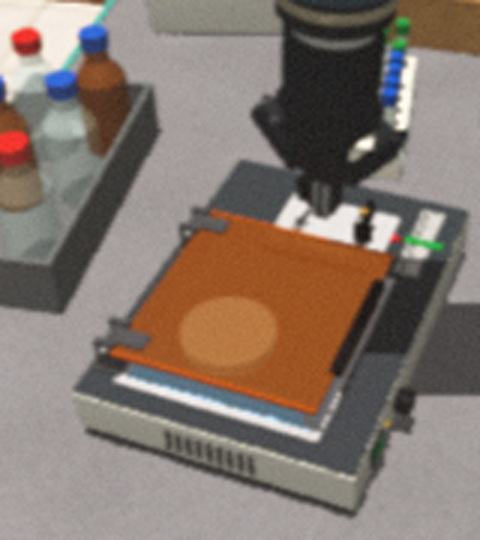

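drive_tool:
  deltas: "-10 0 -5 0 0 0 255;-20 -3 -5 0 0 0 255;-25 -5 0 0 0 0 255;-25 -5 0 0 0 0 255;-25 -5 0 0 0 0 255;-25 -5 0 0 0 0 255;-25 -5 0 0 0 0 255;-20 -5 0 0 0 0 255;-10 0 0 0 0 0 255;0 0 0 0 0 0 255"

```text
time: 24.12
tool_pos: [414.5, -120.5, 230.9]
eef_rot: [178.0, -0.7, 79.7]
force: [-0.3, 0.6, 0.8]
finger_gap: -0.1
```

Run:
```python
from h import *
s=telemetry.sense();print(s["time"],s["tool_pos"],s["eef_rot"],s["force"])
cal=viewer.calibration("wrist")
im=viewer.capture("wrist"); crop(im,0,512,0,384,1.5,"w21.png"); im=im.astype(int)
r,g,b=im[...,0],im[...,1],im[...,2]
red=(r>90)&(g<60)&(b<60); gr=(g>70)&(r<90)&(b<110)&(g>b+40)
for n,m in(("r",red),("g",gr)):
    ys,xs=np.nonzero(m)
    P=np.array([bf(onz(cal,(x,y),65.7)) for x,y in zip(xs,ys)])
    for k in range(400,462,5):
        q=P[(P[:,0]>=k)&(P[:,0]<k+5)&(abs(P[:,1])<40)]
        if len(q): print(n,k,len(q),np.round([q[:,1].min(),q[:,1].max(),q[:,1].mean()],1))
```

```text
24.1167 [ 414.52388002 -120.51455623  230.90229378] [177.98679604  -0.66852403  79.72889177] [-0.28527451  0.55688069  0.75402302]
g 400 1 [-17.6 -17.6 -17.6]
g 405 23 [-17.6  -7.6 -14.3]
g 410 12 [-17.7  -7.6 -13. ]
g 415 5 [-17.7  -7.6 -15.3]
g 440 1 [-15. -15. -15.]
```

View pics/w21.png

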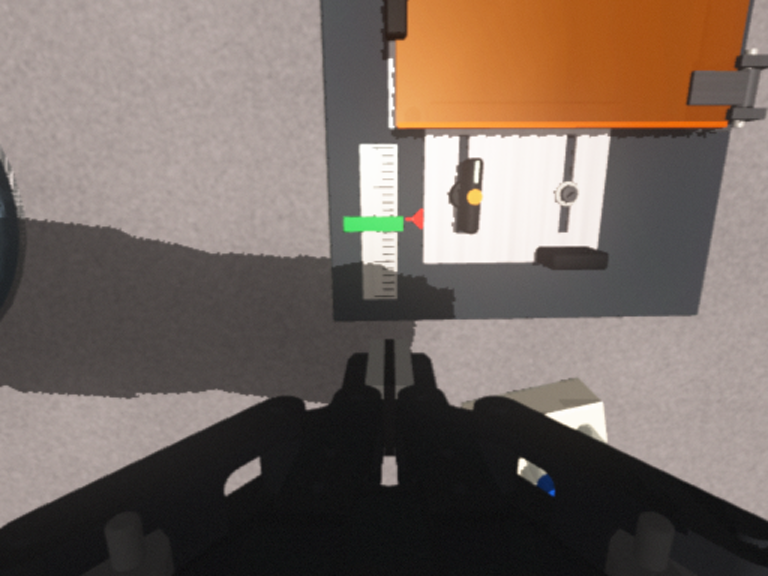

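```bash
python3 -c "
from cell import sign_off
print(sign_off())"
```

```text
the job is handed in; nothing more can be done
None
```

I set the dish stop, tightened the wing knob and shut the amber shield, then handed the job in at about 24 s of the 72 s allowed. `sign_off` gives no verdict, so what follows rests on my own checks.

- **Dish stop:** I pinched the grip and slid the stop about 32 mm to the left. The pointer sits about 3 mm left of the tape's middle line, inside the 5 mm limit but not centred. I did not correct it. Two colour measurements, just before and just after tightening, agreed on this. In the last picture the colour check missed the pointer, and reading it by eye gave about 3 mm again.
- **Wing knob:** I turned it clockwise until the wrist torque rose to about 2.4 N m and the wing slipped a little in the jaws. I took that as the hard stop. In the last picture the wing stands about 90° from the box's x axis, which fits the 1.6 rad end.
- **Shield:** I pushed it down from behind at roughly 1 rad/s and pressed it onto its posts. It looks level and shut in the last pictures.
- **Problems on the way:**
  - The final press on the shield reached about 99 N at the wrist, more than I intended and near the 120 N limit.
  - One earlier move ran the last joint to its range limit and swung the tool off course above the stop; I saw no sign that it touched anything.
- **Other things:** I saw no sign that the dish or anything else moved, but I did not measure their positions. The arm ended clear of everything.

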